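# Set out the sampling place on the bench mat

### The arm

A 7-joint arm with a two-finger parallel gripper is mounted at the origin on a cart in front of the work surface, level with it; the furniture and walls round the work are solid. World frame = base frame: x ahead of the robot, y to its left, z up, the work surface at z = 0. Lengths are in m, angles in rad, forces in N, time in s.
With the tool pointing down it reaches from about 0.425 to 0.925 m from the base axis. Payload 6.8 kg.
Tool frame: the origin (TCP) lies between the finger pads; the fingertips stand 17 mm ahead of it and the grasp point (between the pads) lies 2 mm behind it; z points along the fingers, y is the direction in which the jaws open and shut (so a half turn about z gives the same grasp; the last joint's range is limited). The gripper opens to 85 mm and grips with 20 to 120 N. Pads are 22 mm wide; open, the fingers measure 114 mm over their backs; the gripper's body (76 mm by 85 mm) begins 54 mm behind the grasp point. The pads swing forward as they close: fully open they stand 13 mm farther back than shut.
Start: joints at [-1.282, 0.477, 0.022, 1.555, -0.011, 1.109, -0.083], TCP at [0.261, 0.623, 0.215] pointing down, gripper open.
Joint ranges: [-2.96, 2.96], [-0.34, 2.1], [-1.41, 1.46], [0.24, 2.44], [-1.37, 4.51], [0.17, 1.92], [-2.96, 2.96]. Speed limits (rad/s): [2.39, 2.39, 3.14, 3.14, 3.14, 3.14, 3.14].

### API

Orientations are given as a unit quaternion [w, x, y, z].
In Python, from station import bot gives the robot as it stands. The module is installed in compiled form; this text tells all that it offers.
- The arm moves only by the tool carry_out, never from a script. Its argument "moves" is a list of rows, each a list of 3 entries, a list of its own where there are three numbers: the turn, a rotation vector about the tool's x, y, z in degrees, then the shift along the tool's x, y, z in cm, then the finger opening in cm, from 0 to 8.54. A call has 1 to 5 rows; each row is the pose to reach, as a shift and turn from the pose commanded when the call began, along the tool's axes at that moment; what a row does not reach only later rows make up. A row lasts 1/8 s, in which the tool goes at most 62.5 mm and 10.7 degrees, less where a joint would pass 70% of its speed; a pose out of reach is approached as far as the arm can. A call with a gripper value outside its range is refused whole. The fingers move at their own pace and stop on an object; "newtons" is the grip in N (left out, the last holds). Time passes only in rows, so rows that repeat a pose let the fingers close. It gives the time, the measured TCP pose, the force and the opening at its end, in the units of the state.
- bot.get_obs(): the state, without advancing time (a new reading comes with each control period).
- bot.read_camera(name): name is "side" or "top"; returns the picture (384x512x3 uint8, red, green, blue); there is no depth.
- bot.camera_info(name): a dict with "vertical_fov" (degrees; the focal length in pixels is half the picture's height over the tangent of half this angle, whatever the lens; pixels are square), "cx", "cy" (the principal point, pixels), "position" and "attitude" of the camera in the world. Camera axes: x right, y up, looking along -z (the intrinsics and any distortion apply to the point x, -y, -z); pixel columns grow to the right and rows downward; lengths in m; the calibration is good to about 2 mm. A picture is of the moment at which its call begins. camera_info takes no time and is no camera call.
- bot.hand_in(): hands the job in, once; it reports no verdict.
Trained networks look in the newest picture that a camera, given by its name, has taken for a name from the list of things; names that differ only in an ending like _2 or _b are one class to them, and where a whole thing is asked for, a point or a joint stands for the part that bears it (a point fixed in the world has none). Each returns a list of dicts, best first, with "score" (0 to 1); they miss things now and then, are a little off and sometimes report something else, mostly with a low value. They report only what shows in the picture. A call takes as long as a camera call. They do not tell look-alikes from the thing itself.
- bot.silhouettes(label, camera): "region" (384x512 bool, what is visible of it) and "location" ([column, row] in pixels, amid what is visible of it).
The state is a dict: "t": time; "q": joint angles; "joint_vel": joint speeds; "joint_torque": joint torques, N m; "eef_pos": TCP position; "tool_rot": TCP orientation; "contact_force": force on the tool from outside, world axes, zero at the start; "torque": the same for the moment, N m; "gripper_width": opening from 0.0 (shut) to 1.0 (fully open).
Only numpy, scipy, OpenCV 4.12 (cv2) and the standard library are available. Lean on these libraries where they do the work, as an engineer would, in place of code of your own. Each camera call takes 0.05 s, during which the arm holds its last target. There are 200 camera calls.

### The job

Set out the sampling place on the grey mat, square with the mat ('behind' is toward the mat's far long edge, 'in front' toward its near one): stand the carton upright right behind the dish, long side parallel to the mat's long edges, centre 11 cm behind the dish's centre, and put the timer face up on the middle of the carton's top. Lay the forceps flat on the mat midway between the dish and the tape roll, running front to back, and lay the syringe on the mat right in front of the tape roll, parallel to the mat's long edges, centre 9 cm in front of the roll's centre. Leave the dish, the tape roll, the squeeze bottle and the tip box where they are, and let go of everything.

Things in the scene. Friction and masses are not known exactly. Their poses are not given: they have to be found in the camera images.
- mat: flat grey bench mat, fixed, 300 (x, front to back) x 360 (y, long edges) x 3 mm thick. Origin at the centre of its underside, on the worktop; x points to its far long edge (within about 0.15 rad of world x), y to its left. Dish and tape roll lie on it, one 110 mm left, the other 110 mm right of its centre (which is which changes), so the midpoint between them is the mat's centre.
- dish: round flat beige culture dish with lid, 90 mm diameter, 13 mm high, loose on the mat. Origin at the centre of its underside; x and y axes parallel to the mat's at the start.
- roll: roll of tape lying flat, a ring of 83 mm outer diameter, 18 mm high, with a hole of about 40 mm, loose on the mat. Origin at the centre of its underside; x and y axes parallel to the mat's at the start.
- carton_center (a point): centre of a closed upright printed carton, 60 (x) x 100 (y) x 75 (z) mm, 0.12 kg nominal; the point is half-way up, 37.5 mm above its underside, z up. Starts upright on the worktop beside the mat.
- timer_center (a point): centre of a flat white bench timer with a small screen and buttons on top, 66 (x) x 66 (y) x 20 (z) mm overall, its firm body 17 mm high, 0.06 kg nominal; the point is 10 mm above its underside, z up (face up). Starts face up on the worktop beside the mat.
- forceps_center (a point): centre of a pair of rigid steel forceps lying on the worktop, 18 (x) x 130 (y, its length) x 10 (z) mm; the point is half-way along and 5 mm above its underside. The arms do not spring: pinch across both (along its x).
- syringe_center (a point): centre of a lying syringe, 128 mm long along y, barrel 17 mm thick from 54 mm on the -y side to 38 mm on the +y side of this point, finger flange 30 mm wide (x) at +39 mm, plunger fixed; the point is on the barrel's axis, 10 mm above the surface it lies on. Grip the barrel across its x. Flange and plunger disc keep it from rolling.
- wash_bottle: white squeeze bottle with bent spout, 92x62x213 mm, behind the right of the work; leave it alone. Origin on its underside, 15 mm from the axis of its body.
- tip_box: blue pipette tip box with clear lid, 96x126x76 mm, behind the left of the work; leave it alone. Origin at the centre of its underside.
Things that resemble listed ones, but are neither listed nor needed, are in the scene too. What is shaped like the dish but blue or purple is not meant.

How it is judged:
By the outcome, as a careful person would: the job done as asked, in the order asked, and still so for the second after the job is handed in, with the robot touching nothing.
It also fails if it takes over 112 s, if anything falls off the work surface, if the arm or the gripper's body presses on something with over 40 N, if the wrist force passes 120 N, or if a joint passes its speed limit or range.

## Working session

There is one attempt and no reset: what is moved stays moved. The work goes in short steps, Python scripts to look and compute and a tool call to move; the robot and the scene stay as the last step left them, time stands still between calls to the robot, and variables do not carry over. Pictures are saved under pics/ and viewed, about 12 in all and at most 16, crops included, and the job is handed in when it is done.

Besides the shell and the picture viewer there is one more tool, called after "Emit:" in YAML: its name, and indented under it one key for each argument. carry_out: Moves the arm, as the interface text tells. Its arguments: {"type":"object","properties":{"moves":{"type":"array"},"newtons":{"type":"number"}},"required":["moves"]}

```bash
mkdir -p pics; ls; python3 - <<'E'
from station import bot
import cv2
for n in("top","side"):
    print(n,bot.camera_info(n)); cv2.imwrite(f"pics/{n}0.png",bot.read_camera(n)[:,:,::-1])
o=bot.get_obs();print({k:o[k] for k in("t","eef_pos","tool_rot","gripper_width","contact_force")})
E
```

```text
pics
top {'vertical_fov': 53.57886771576763, 'cx': 256.023510919452, 'cy': 188.11923337564727, 'position': array([ 0.41928675, -0.07107086,  1.20331125]), 'attitude': array([ 0.70988604,  0.04692377, -0.03554813, -0.70185205])}
side {'vertical_fov': 43.169848476131584, 'cx': 251.44071592098172, 'cy': 188.86576358044934, 'position': array([ 0.39214803, -1.31385889,  0.59957968]), 'attitude': array([ 0.83094682,  0.55195807, -0.03922958, -0.05771232])}
{'t': 0.1, 'eef_pos': array([0.26068656, 0.62204074, 0.21434399]), 'tool_rot': array([-1.05014695e-04,  1.97116627e-01,  9.80379725e-01, -7.86219019e-04]), 'gripper_width': 1.0014818085496855, 'contact_force': array([-0.01659615,  0.07387951,  0.24257812])}
```

View pics/top0.png

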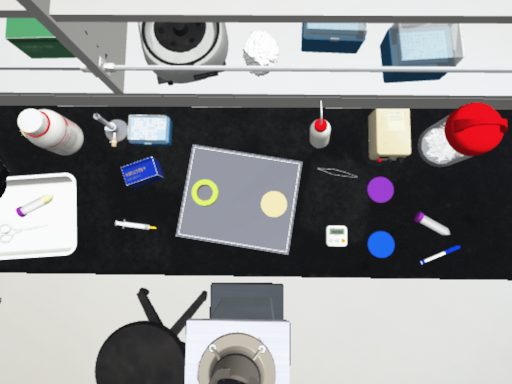

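View pics/side0.png

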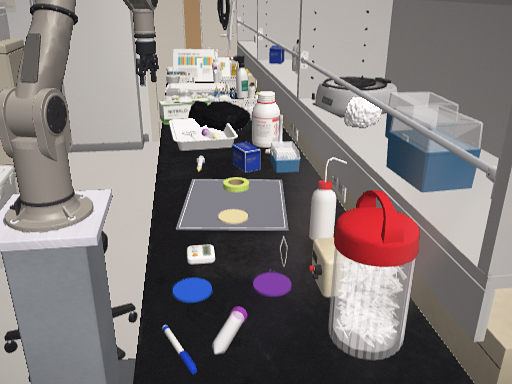

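```bash
cat > h.py <<'E'
import numpy as np, cv2
from scipy.spatial.transform import Rotation as R
from scipy.optimize import minimize
from station import bot
class Cam:
    def __init__(s,n):
        i=bot.camera_info(n); s.n=n; s.f=192/np.tan(np.radians(i["vertical_fov"])/2)
        s.c=np.array([i["cx"],i["cy"]]); s.p=np.array(i["position"]); s.R=R.from_quat(i["attitude"],scalar_first=True).as_matrix()
    def proj(s,P):
        q=(np.atleast_2d(P)-s.p)@s.R
        return s.c+s.f*np.c_[q[:,0]/-q[:,2],q[:,1]/q[:,2]]
    def at(s,uv,z):
        d=s.R@np.array([(uv[0]-s.c[0])/s.f,-(uv[1]-s.c[1])/s.f,-1]); return s.p+d*(z-s.p[2])/d[2]
cams={n:Cam(n) for n in("top","side")}
def box(a,b,c): return np.array([[x,y,z] for x in(-a/2,a/2) for y in(-b/2,b/2) for z in(0,c)])
def cyl(d,h): return np.array([[d/2*np.cos(t),d/2*np.sin(t),z] for t in np.linspace(0,6.28,40) for z in(0,h)])
def place(M,x,y,th,z): return M@R.from_euler('z',th).as_matrix().T+[x,y,z]
def mask(cam,P,s=4):
    h=cv2.convexHull(np.round(cam.proj(P)*s*16+8*s).astype(np.int32)); m=np.zeros((384*s,512*s),np.uint8)
    cv2.fillPoly(m,[h],255,shift=4); return cv2.resize(m,(512,384),interpolation=cv2.INTER_AREA)/255.
def fit(M,z,regs,x0):
    def cost(p):
        return sum(np.abs(mask(cams[n],place(M,p[0],p[1],p[2],z))-r).sum()/r.sum() for n,r in regs.items())
    s=np.array([x0+np.array(d) for d in([0,0,0],[.015,0,0],[0,.015,0],[0,0,.15])])
    r=minimize(cost,x0,method="Nelder-Mead",options=dict(initial_simplex=s,xatol=2e-4,fatol=1e-4,maxiter=150)); return r.x,r.fun
def sil(name,n,near=None):
    L=bot.silhouettes(name,n)
    if not L: return None
    if near is not None:
        L=sorted(L,key=lambda d:np.hypot(*(np.array(d["location"])-near)))
    return L[0]
def go(pos,yaw):
    "tool shift (cm) and turn (deg) from the present pose to a downward tool at pos, jaw (tool y) along world angle yaw (mod pi)"
    o=bot.get_obs(); A=R.from_quat(o["tool_rot"],scalar_first=True); best=None
    for k in(0,np.pi):
        y=np.array([np.cos(yaw+k),np.sin(yaw+k),0]); z=np.array([0,0,-1.]); T=R.from_matrix(np.c_[np.cross(y,z),y,z])
        v=np.degrees((A.inv()*T).as_rotvec())
        if best is None or np.linalg.norm(v)<np.linalg.norm(best): best=v
    return np.round(best,1).tolist(),np.round(A.inv().apply(np.array(pos)-o["eef_pos"])*100,2).tolist()
E
python3 - <<'E'
from h import *
for n in cams: bot.read_camera(n)
spec=dict(mat=(box(.3,.36,.003),0,(240,200)),dish=(cyl(.09,.013),.003,(274,204)),roll=(cyl(.083,.018),.003,(204,192)),
 carton_center=(box(.06,.1,.075),0,(142,172)),timer_center=(box(.066,.066,.02),0,(337,236)),forceps_center=(box(.018,.13,.01),0,(338,173)),
 syringe_center=(box(.025,.128,.018),0,(136,226)),wash_bottle=(None,0,(320,130)),tip_box=(box(.096,.126,.076),0,(150,130)))
for k,(M,z,px) in spec.items():
    t=sil(k,"top",px); w=cams["top"].at(t["location"],z); s=sil(k,"side",cams["side"].proj(w)[0]) 
    print(k,round(t["score"],2),np.round(t["location"]),w.round(3), s and (round(s["score"],2),np.round(s["location"])))
    ys,xs=np.nonzero(t["region"]); W=np.array([cams["top"].at(p,z+.008)[:2] for p in zip(xs,ys)])
    e,v=np.linalg.eigh(np.cov(W.T)); th=np.arctan2(v[1,1],v[0,1])-np.pi/2
    print("   pca",W.mean(0).round(4),"yaw(y axis-90)",th.round(3))
    if M is None: continue
    x0=[w[0],w[1],-.12 if k in("mat","dish","roll") else (th if k!="timer_center" else 0)]
    regs={"top":t["region"]}
    print("   fit top",*[np.round(a,4) for a in fit(M,z,regs,x0)])
    if s: print("   fit both",*[np.round(a,4) for a in fit(M,z,regs|{"side":s["region"]},x0)])
E
```

```text
mat 0.76 [237. 200.] [0.523 0.009 0.   ] (0.77, array([235., 206.]))
   pca [0.5234 0.0008] yaw(y axis-90) -0.17
   fit top [ 0.5263  0.0012 -0.1531] 0.1176
   fit both [ 0.5267  0.0049 -0.1514] 0.3132
dish 0.96 [272. 207.] [ 0.5   -0.101  0.003] (0.75, array([234., 215.]))
   pca [ 0.5098 -0.1078] yaw(y axis-90) 0.87
   fit top [ 0.5106 -0.1082 -0.0311] 0.1996
   fit both [ 0.5101 -0.104  -0.0656] 0.6134
roll 0.59 [196. 188.] [0.559 0.139 0.003] (0.62, array([236., 185.]))
   pca [0.5415 0.1127] yaw(y axis-90) -4.275
   fit top [0.5421 0.1115 0.0486] 0.4289
   fit both [0.5425 0.1123 0.1158] 0.5813
carton_center 0.59 [147. 176.] [0.597 0.3   0.   ] (0.77, array([247., 156.]))
   pca [0.606  0.3117] yaw(y axis-90) 0.222
   fit top [0.6013 0.3002 0.3405] 0.0633
   fit both [0.6004 0.3021 0.3207] 0.1649
timer_center 0.78 [337. 235.] [ 0.415 -0.306  0.   ] (0.62, array([202., 255.]))
   pca [ 0.4125 -0.3036] yaw(y axis-90) 0.679
   fit top [ 0.4133 -0.3026  0.0477] 0.1305
   fit both [ 0.4138 -0.3028  0.0332] 0.5496Traceback (most recent call last):
  File "<stdin>", line 7, in <module>
TypeError: 'NoneType' object is not subscriptable
```

```bash
python3 - <<'E'
from h import *
im={n:bot.read_camera(n) for n in cams}
for k,px in dict(forceps_center=(338,173),syringe_center=(136,226),wash_bottle=(320,130),tip_box=(150,130)).items():
    for n in cams:
        t=sil(k,n,px if n=="top" else None)
        if t is None: print(k,n,None); continue
        print(k,n,round(t["score"],2),np.round(t["location"]),cams[n].at(t["location"],.008).round(3))
P=[(box(.3,.36,.003),.5263,.0012,-.153,0),(cyl(.09,.013),.5106,-.1082,0,.003),(cyl(.083,.018),.5421,.1115,0,.003),(box(.06,.1,.075),.6013,.3002,.34,0),(box(.066,.066,.02),.4133,-.3026,.0477,0)]
out=[]
for n,(a,b,c,d) in dict(top=(95,355,90,270),side=(140,310,130,280)).items():
    s=3
    I=cv2.resize(im[n][:,:,::-1],None,fx=s,fy=s,interpolation=cv2.INTER_CUBIC)
    for M,x,y,th,z in P:
        h=cv2.convexHull(np.round((cams[n].proj(place(M,x,y,th,z))+.5)*s).astype(np.int32)); cv2.polylines(I,[h],True,(0,0,255),1)
    cv2.imwrite(f"pics/ov_{n}.png",I[c*s:d*s,a*s:b*s])
E
```

```text
forceps_center top 0.23 [336. 236.] [ 0.414 -0.302  0.008]
forceps_center side 0.44 [200. 162.] [0.441 0.356 0.008]
syringe_center top 0.54 [136. 223.] [0.445 0.326 0.008]
syringe_center side None
wash_bottle top 0.81 [322. 136.] [ 0.731 -0.261  0.008]
wash_bottle side 0.83 [322. 208.] [ 0.77  -0.085  0.008]
tip_box top 0.59 [147. 131.] [0.742 0.303 0.008]
tip_box side 0.57 [283. 155.] [0.755 0.394 0.008]
```

View pics/ov_top.png

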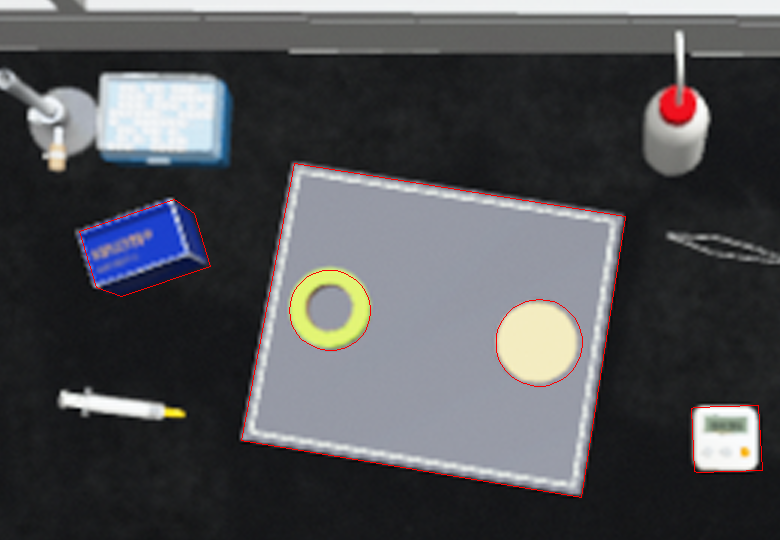

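View pics/ov_side.png

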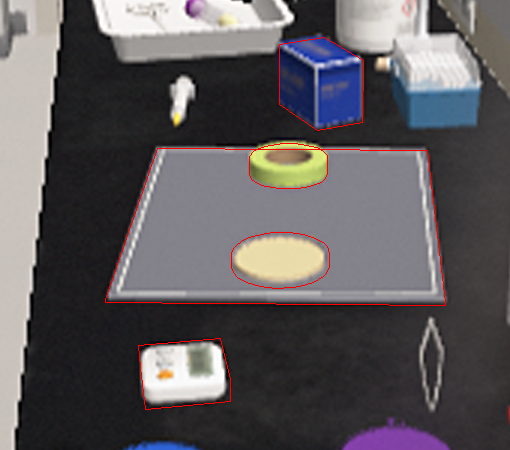

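```bash
python3 - <<'E'
from h import *
C=cams["top"]; g=bot.read_camera("top").astype(int)
for nm,(a,b,c,d),z in(("forceps",(312,364,160,184),.005),("syringe",(108,162,214,234),.009)):
    m=g[c:d,a:b].max(2)>75; ys,xs=np.nonzero(m); r=cv2.minAreaRect(np.c_[xs+a,ys+c].astype(np.float32)); B=cv2.boxPoints(r)
    W=np.array([C.at(p,z)[:2] for p in B]); e=W[1]-W[0],W[2]-W[1]; L=max(e,key=np.linalg.norm)
    print(nm,m.sum(),r,W.mean(0).round(4),"len",[np.linalg.norm(v).round(3) for v in e],"dir",np.arctan2(L[1],L[0]).round(3))
for p in((115,224),(156.7,227.7)): print(C.at(p,.009).round(4))
print(go((.6013,.3002,.16),.33), np.degrees(.33))
E
```

```text
forceps 150 ((337.0588073730469, 172.2647247314453), (40.98851776123047, 6.790997505187988), 14.03624439239502) [ 0.6131 -0.3077] len [np.float64(0.022), np.float64(0.129)] dir -1.811
syringe 247 ((135.04489135742188, 224.1022491455078), (42.24722671508789, 9.08864688873291), 2.8624050617218018) [0.4414 0.328 ] len [np.float64(0.028), np.float64(0.134)] dir -1.609
[0.4409 0.3913 0.009 ]
[0.4309 0.2591 0.009 ]
([0.0, -0.0, 48.4], [-43.86, -16.57, 5.52]) 18.907607239317166
```

Emit:
carry_out:
  moves:
    - [[0, 0, 0], [-6, -2.2, 0.7], 8.5]
    - [[0, 0, 0], [-12, -4.4, 1.4], 8.5]
    - [[0, 0, 0], [-18, -6.6, 2.2], 8.5]
    - [[0, 0, 0], [-23.5, -8.8, 2.9], 8.5]
    - [[0, 0, 0], [-29, -11, 3.6], 8.5]
  newtons: 40

```text
t: 1.92
eef_pos: [0.4872, 0.4077, 0.1792]
tool_rot: [0.0, 0.197, 0.98, 0.0]
contact_force: [-0.7, 1.0, 0.2]
gripper_width: 0.995
```

Emit:
carry_out:
  moves:
    - [[0, 0, 10], [-5, -2, 0.6], 8.5]
    - [[0, 0, 20], [-10, -4, 1.3], 8.5]
    - [[0, 0, 30], [-14.86, -5.57, 1.92], 8.5]
    - [[0, 0, 40], [-14.86, -5.57, 1.92], 8.5]
    - [[0, 0, 48.4], [-14.86, -5.57, 1.92], 8.5]

```text
t: 2.55
eef_pos: [0.602, 0.2993, 0.1598]
tool_rot: [0.0, 0.584, 0.811, -0.0]
contact_force: [-1.0, 0.2, 0.0]
gripper_width: 0.993
```

```bash
python3 - <<'E'
from h import *
print(go((.6013,.3002,.05),.33)); a=bot.read_camera("side"); b=bot.read_camera("top")
A=cv2.resize(a[90:220,180:310,::-1],None,fx=3,fy=3); B=cv2.resize(b[120:250,90:220,::-1],None,fx=3,fy=3)
cv2.imwrite("pics/c1.png",np.hstack([A,B])); o=bot.get_obs(); print(o["t"],o["eef_pos"],o["contact_force"],o["q"].round(2))
E
```

```text
([-0.0, 0.0, -0.4], [0.1, -0.03, 10.98])
2.65 [0.60135932 0.30034133 0.15985816] [-0.58542836 -0.34907365 -0.51523219] [-0.78  0.54  0.31  1.63 -0.19  1.   -0.07]
```

View pics/c1.png

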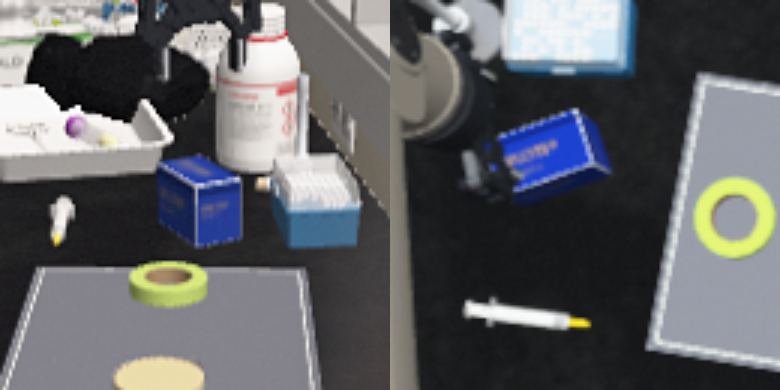

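Emit:
carry_out:
  moves:
    - [[0, 0, 0], [0, 0, 4], 8.5]
    - [[0, 0, 0], [0, 0, 8], 8.5]
    - [[0, 0, 0], [0, 0, 11], 8.5]
    - [[0, 0, 0], [0, 0, 11], 5.0]
    - [[0, 0, 0], [0, 0, 11], 5.0]
  newtons: 40

```text
t: 3.28
eef_pos: [0.6021, 0.3007, 0.0514]
tool_rot: [0.0, 0.581, 0.814, 0.001]
contact_force: [0.0, 0.8, 0.4]
gripper_width: 0.679
```

Emit:
carry_out:
  moves:
    - [[0, 0, 0], [0, 0, 0], 5.0]
    - [[0, 0, 0], [0, 0, 0], 5.0]
    - [[0, 0, 0], [0, 0, 0], 5.0]
    - [[0, 0, 0], [0, 0, 0], 5.0]

```text
t: 3.78
eef_pos: [0.6017, 0.3005, 0.0506]
tool_rot: [0.0, 0.582, 0.813, 0.0]
contact_force: [0.1, 1.8, 3.6]
gripper_width: 0.678
```

```bash
python3 - <<'E'
from h import *
for z in (.13,.14,.15,.16): print(z,cams["side"].proj([.561,.286,z]))
print(go((.6194,-.1246,.17),-.15))
E
```

```text
0.13 [[235.0449917  133.33896128]]
0.14 [[235.01105604 130.51465002]]
0.15 [[234.97696154 127.67712009]]
0.16 [[234.94270711 124.82627845]]
([0.0, -0.0, 27.5], [-40.79, -12.07, -11.96])
```

Emit:
carry_out:
  moves:
    - [[0, 0, 0], [0, 0, -5], 5.0]
    - [[0, 0, 0], [0, 0, -10], 5.0]
    - [[0, 0, 0], [-5, -1.5, -12], 5.0]
    - [[0, 0, 0], [-11, -3.2, -12], 5.0]
    - [[0, 0, 0], [-17, -5, -12], 5.0]

```text
t: 4.4
eef_pos: [0.609, 0.1217, 0.1704]
tool_rot: [0.0, 0.581, 0.814, 0.0]
contact_force: [0.2, -0.0, -1.3]
gripper_width: 0.683
```

Emit:
carry_out:
  moves:
    - [[0, 0, 6], [-5.5, -1.6, 0], 5.0]
    - [[0, 0, 12], [-11, -3.3, 0], 5.0]
    - [[0, 0, 18], [-16, -4.8, 0], 5.0]
    - [[0, 0, 24], [-21, -6.2, 0], 5.0]
    - [[0, 0, 27.5], [-23.79, -7.07, 0], 5.0]

```text
t: 5.03
eef_pos: [0.6184, -0.128, 0.1701]
tool_rot: [0.0, 0.76, 0.65, -0.0]
contact_force: [-0.5, -0.9, -1.7]
gripper_width: 0.679
```

```bash
python3 - <<'E'
from h import *
print(go((.6194,-.1246,.057),-.15)); a=bot.read_camera("side"); b=bot.read_camera("top")
o=bot.get_obs(); p=o["eef_pos"]; print(o["t"],p,o["gripper_width"],o["contact_force"])
S=3; I={"side":a,"top":b}; out=[]
for n,(x,y) in dict(side=(180,90),top=(220,120)).items():
    J=cv2.resize(I[n][y:y+130,x:x+130,::-1],None,fx=S,fy=S)
    h=cv2.convexHull(np.round((cams[n].proj(place(box(.06,.1,.075),p[0],p[1],-.15,p[2]-.0505))+.5-[x,y])*S).astype(np.int32)); cv2.polylines(J,[h],True,(0,0,255),1); out.append(J)
cv2.imwrite("pics/c2.png",np.hstack(out))
E
```

```text
([0.0, 0.1, -0.4], [0.36, 0.04, 11.31])
5.125 [ 0.61833609 -0.12892405  0.17009295] 0.6801050211824775 [-0.21637879 -0.01054064 -1.4034288 ]
```

View pics/c2.png

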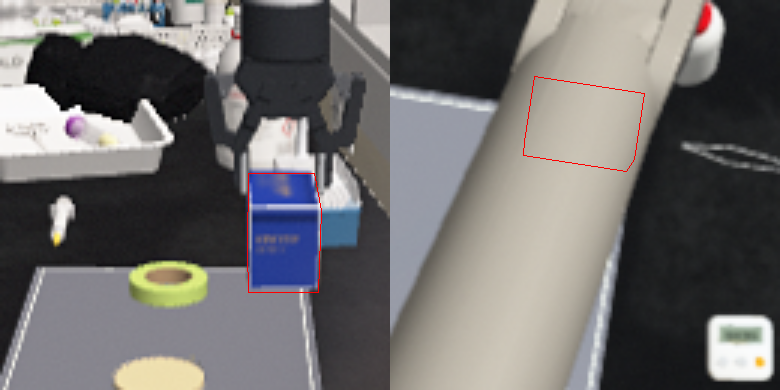

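```bash
python3 - <<'E'
from h import *
p=bot.get_obs()["eef_pos"]
for dz in(-.017,-.004,0,.0245,.02,.056): 
    print(dz,[((cams["side"].proj(p+[s*.034*np.cos(.15),-s*.034*np.sin(.15),dz])[0]-[180,90])*3).round() for s in(-1,1)])
E
```

```text
-0.017 [array([242., 234.]), array([319., 234.])]
-0.004 [array([242., 220.]), array([320., 220.])]
0 [array([242., 215.]), array([320., 216.])]
0.0245 [array([242., 189.]), array([320., 189.])]
0.02 [array([242., 194.]), array([320., 194.])]
0.056 [array([243., 154.]), array([322., 155.])]
```

```bash
python3 - <<'E'
from h import *
a=bot.read_camera("side"); J=cv2.resize(a[100:180,235:305,::-1],None,fx=8,fy=7,interpolation=cv2.INTER_NEAREST)
cv2.imwrite("pics/c3.png",cv2.convertScaleAbs(J,alpha=1.8,beta=25))
E
```

```text
(no output)
```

View pics/c3.png

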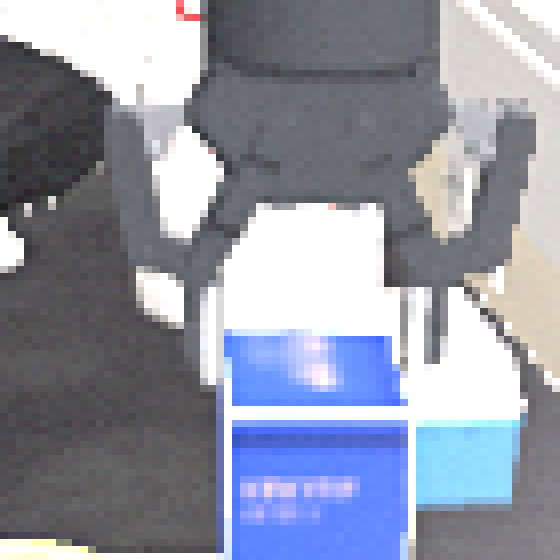

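```bash
python3 - <<'E'
from h import *
p=np.array([.60136,.30034,.15986])
for dz in(-.017,.0,.022,.056): 
  for s in(-1,1):
    q=p+[s*.05*np.cos(.33),s*.05*np.sin(.33),dz]
    print(dz,s,"topcrop",((cams["top"].proj(q)[0]-[90,120])*3+[390,0]).round(),"sidecrop",((cams["side"].proj(q)[0]-[180,90])*3).round())
I=cv2.imread("pics/c1.png"); cv2.imwrite("pics/c4.png",np.hstack([cv2.resize(cv2.convertScaleAbs(I[100:220,420:560],alpha=2,beta=20),None,fx=3,fy=3),cv2.resize(cv2.convertScaleAbs(I[0:120,110:230+20],alpha=2,beta=20),None,fx=2.5,fy=3)]))
E
```

```text
-0.017 -1 topcrop [530. 190.] sidecrop [159. 120.]
-0.017 1 topcrop [501.  91.] sidecrop [237. 109.]
0.0 -1 topcrop [524. 187.] sidecrop [159. 105.]
0.0 1 topcrop [495.  87.] sidecrop [237.  95.]
0.022 -1 topcrop [516. 184.] sidecrop [159.  86.]
0.022 1 topcrop [486.  81.] sidecrop [237.  76.]
0.056 -1 topcrop [503. 179.] sidecrop [158.  57.]
0.056 1 topcrop [472.  73.] sidecrop [237.  47.]
```

View pics/c4.png

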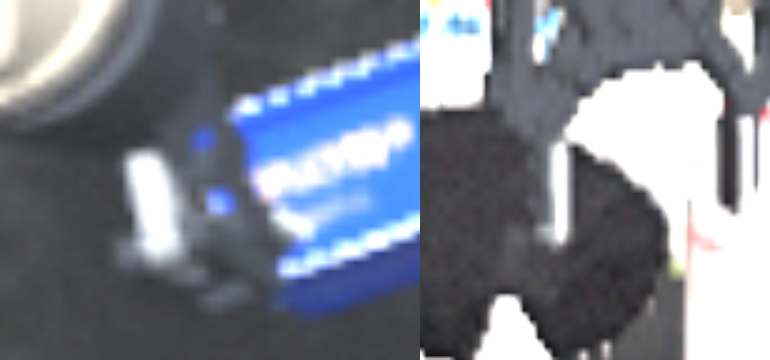

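Emit:
carry_out:
  moves:
    - [[0, 0, -0.4], [0.36, 0, 4], 5.0]
    - [[0, 0, -0.4], [0.36, 0, 8], 5.0]
    - [[0, 0, -0.4], [0.36, 0, 10.5], 5.0]
    - [[0, 0, -0.4], [0.36, 0, 11.3], 5.0]
    - [[0, 0, -0.4], [0.36, 0, 11.6], 5.0]

```text
t: 5.8
eef_pos: [0.62, -0.1197, 0.0541]
tool_rot: [-0.0, 0.755, 0.655, 0.0]
contact_force: [0.3, -0.8, -0.7]
gripper_width: 0.679
```

```bash
python3 - <<'E'
from h import *
print(go((.6194,-.1246,.0535),-.15)); o=bot.get_obs(); print(o["eef_pos"],o["contact_force"])
E
```

```text
([0.0, -0.0, 0.5], [-0.5, 0.01, 0.06])
[ 0.62004666 -0.11967296  0.05409292] [ 0.2749044  -0.78005628 -0.73234172]
```

Emit:
carry_out:
  moves:
    - [[0, 0, 0.4], [-0.3, 0, 0], 5.0]
    - [[0, 0, 0.4], [-0.3, 0, 0], 5.0]
    - [[0, 0, 0.4], [-0.3, 0, 0], 5.0]

```text
t: 6.18
eef_pos: [0.6195, -0.1242, 0.0547]
tool_rot: [0.0, 0.758, 0.652, 0.0]
contact_force: [0.4, 0.3, -1.4]
gripper_width: 0.685
```

```bash
python3 - <<'E'
from h import *
print(go((.6194,-.1246,.0535),-.15)); o=bot.get_obs(); print(o["eef_pos"],o["contact_force"])
a=bot.read_camera("side"); p=o["eef_pos"]
b=bot.read_camera("top")
print(go((.6194,-.1246,.0535),-.15)); o=bot.get_obs(); print(o["eef_pos"],o["contact_force"])
t=sil("carton_center","side",cams["side"].proj([.62,-.12,.04])[0]); print(t["score"],t["location"],fit(box(.06,.1,.075),.0035,{"side":t["region"]},[.62,-.12,-.15]))
E
```

```text
([0.1, -0.0, -0.1], [-0.04, -0.01, 0.12])
[ 0.61953749 -0.12417511  0.05468538] [ 0.41453527  0.33873765 -1.3927027 ]
([0.0, -0.0, -0.0], [-0.05, 0.02, 0.09])
[ 0.61931532 -0.12407915  0.05437973] [ 0.10400736  0.23962751 -0.6383374 ]
0.71 [274.9, 205.8] (array([ 0.62118478, -0.11251536, -0.14888738]), np.float64(0.027783170473910136))
```

Emit:
carry_out:
  moves:
    - [[0, 0, 0], [0, 0, 0.1], 5.0]
    - [[0, 0, 0], [0, 0, 0.1], 5.0]

```text
t: 6.58
eef_pos: [0.6194, -0.1241, 0.0536]
tool_rot: [0.0, 0.758, 0.652, 0.0]
contact_force: [-1.0, 0.9, 4.3]
gripper_width: 0.68
```

```bash
python3 - <<'E'
from h import *
bot.read_camera("side"); o=bot.get_obs(); print(o["eef_pos"],o["contact_force"])
t=sil("carton_center","side",cams["side"].proj([.62,-.12,.04])[0])
for z in(.003,.005): print(z,fit(box(.06,.1,.075),z,{"side":t["region"]},[.62,-.12,-.15]))
d=sil("dish","side",cams["side"].proj([.51,-.11,.01])[0]); print(fit(cyl(.09,.013),.003,{"side":d["region"]},[.51,-.11,0]))
E
```

```text
[ 0.61942652 -0.12406675  0.05362299] [-1.28016027  1.02817475  5.21280731]
0.003 (array([ 0.62049789, -0.11407497, -0.15042947]), np.float64(0.07544609539317457))
0.005 (array([ 0.61944778, -0.11974352, -0.15765249]), np.float64(0.07978831671076735))
(array([ 0.51252069, -0.09367117,  0.08399892]), np.float64(0.3719389978213507))
```

Emit:
carry_out:
  moves:
    - [[0, 0, 0], [0, 0, 0], 7.5]
    - [[0, 0, 0], [0, 0, 0], 8.5]
    - [[0, 0, 0], [0, 0, 0], 8.5]
    - [[0, 0, 0], [0, 0, -5], 8.5]
    - [[0, 0, 0], [0, 0, -10], 8.5]

```text
t: 7.35
eef_pos: [0.6186, -0.1241, 0.1536]
tool_rot: [-0.0, 0.758, 0.652, -0.001]
contact_force: [0.6, 0.1, 0.4]
gripper_width: 0.993
```

```bash
python3 - <<'E'
from h import *
print(go((.4133,-.3026,.09),.04)); o=bot.get_obs(); print(o["t"],o["eef_pos"],o["contact_force"],o["gripper_width"])
E
```

```text
([-0.1, 0.0, -10.9], [-20.73, -17.6, 6.4])
7.35 [ 0.61858703 -0.12407584  0.15357856] [0.57141271 0.05659417 0.35153454] 0.9926214481233073
```

Emit:
carry_out:
  moves:
    - [[0, 0, 0], [-4, -3.4, 0], 8.5]
    - [[0, 0, -3], [-8, -6.8, 0], 8.5]
    - [[0, 0, -6], [-12.5, -10.5, 0], 8.5]
    - [[0, 0, -9], [-17, -14.5, 3], 8.5]
    - [[0, 0, -10.9], [-20.73, -17.6, 6.4], 8.5]

```text
t: 7.98
eef_pos: [0.4141, -0.3032, 0.09]
tool_rot: [0.001, 0.693, 0.721, 0.0]
contact_force: [0.1, -0.9, 0.3]
gripper_width: 0.995
```

Emit:
carry_out:
  moves:
    - [[0, 0, 0], [0, 0, 0], 8.5]
    - [[0, 0, 0], [0, 0, 0], 8.5]

```text
t: 8.22
eef_pos: [0.4153, -0.3018, 0.0899]
tool_rot: [0.0, 0.693, 0.721, 0.0]
contact_force: [-0.5, 0.6, 1.2]
gripper_width: 0.995
```

```bash
python3 - <<'E'
from h import *
I={n:bot.read_camera(n) for n in cams}
print(go((.4133,-.3026,.04),.04)); o=bot.get_obs(); print(o["t"],o["eef_pos"],o["contact_force"],o["gripper_width"])
t=sil("carton_center","top",cams["top"].proj([.62,-.12,.07])[0]); print(t["location"],fit(box(.06,.1,.075),.003,{"top":t["region"]},[.62,-.12,-.15]))
S=3;out=[]
for n,(x,y) in dict(side=(160,170),top=(250,120)).items():
    J=cv2.resize(I[n][y:y+130,x:x+130,::-1],None,fx=S,fy=S)
    for Q in (place(box(.06,.1,.075),.6194,-.1246,-.15,.003),place(box(.066,.066,.02),.4133,-.3026,.04,0)):
        h=cv2.convexHull(np.round((cams[n].proj(Q)+.5-[x,y])*S).astype(np.int32)); cv2.polylines(J,[h],True,(0,0,255),1)
    out.append(J)
cv2.imwrite("pics/c5.png",np.hstack(out))
E
```

```text
([0.1, 0.0, 0.1], [-0.13, -0.34, 5.04])
8.325 [ 0.41657839 -0.30119117  0.09037327] [0.4968101  0.10363125 0.32937141] 0.9940461972176386
[282.1, 170.9] (array([ 0.61947421, -0.12249389, -0.12979455]), np.float64(0.0604951770051267))
```

View pics/c5.png

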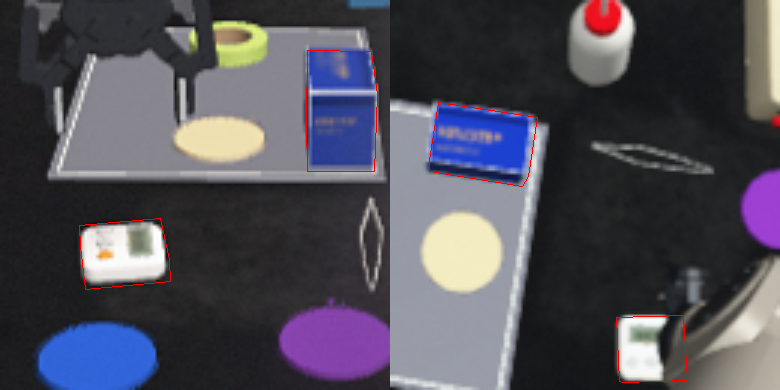

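Emit:
carry_out:
  moves:
    - [[0, 0, 0], [-0.1, -0.3, 3], 8.5]
    - [[0, 0, 0], [-0.1, -0.3, 5.5], 8.5]
    - [[0, 0, 0], [-0.1, -0.3, 6], 8.5]
    - [[0, 0, 0], [-0.1, -0.3, 6], 8.5]
    - [[0, 0, 0], [-0.1, -0.3, 6], 8.5]

```text
t: 9.0
eef_pos: [0.4129, -0.3032, 0.0308]
tool_rot: [0.001, 0.693, 0.721, 0.0]
contact_force: [0.9, -0.3, -0.0]
gripper_width: 0.992
```

```bash
python3 - <<'E'
from h import *
a=bot.read_camera("side")
print(go((.4133,-.3026,.02),.04)); o=bot.get_obs(); print(o["t"],o["eef_pos"],o["contact_force"],o["gripper_width"])
J=cv2.resize(a[195:275,155:255,::-1],None,fx=7,fy=7,interpolation=cv2.INTER_CUBIC)
cv2.imwrite("pics/c6.png",cv2.convertScaleAbs(J,alpha=1.6,beta=25))
E
```

```text
([0.1, 0.0, -0.0], [0.06, 0.06, 1.07])
9.05 [ 0.41273631 -0.30317931  0.03074805] [0.16937032 0.22124558 0.38920655] 0.9918986639936768
```

View pics/c6.png

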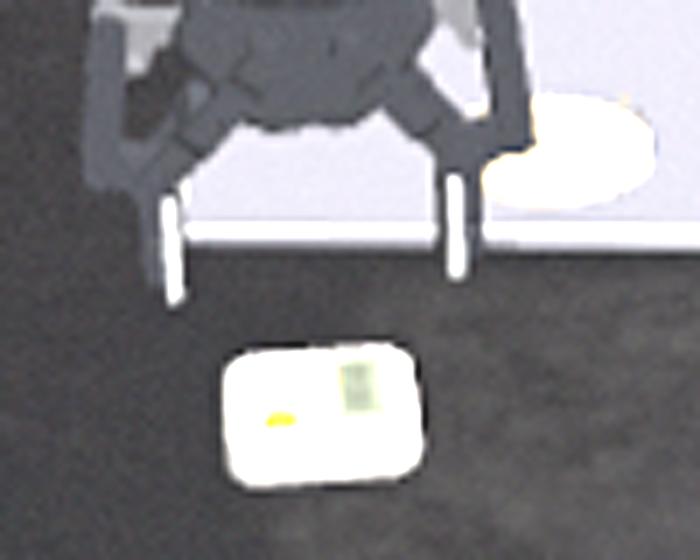

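Emit:
carry_out:
  moves:
    - [[0, 0, 0], [0.05, 0.05, 0.4], 8.5]
    - [[0, 0, 0], [0.05, 0.05, 0.8], 8.5]
    - [[0, 0, 0], [0.05, 0.05, 1.1], 8.5]
    - [[0, 0, 0], [0.05, 0.05, 1.4], 8.5]
    - [[0, 0, 0], [0.05, 0.05, 1.4], 8.5]

```text
t: 9.68
eef_pos: [0.4122, -0.3023, 0.0155]
tool_rot: [-0.0, 0.693, 0.721, -0.0]
contact_force: [0.0, -0.0, -0.5]
gripper_width: 0.99
```

```bash
python3 - <<'E'
from h import *
I={n:bot.read_camera(n) for n in cams}
o=bot.get_obs(); p=o["eef_pos"]; print(o["t"],p,o["contact_force"],o["q"].round(3))
S=6; out=[]
for n,(x,y) in dict(side=(160,200),top=(305,200)).items():
    J=cv2.convertScaleAbs(cv2.resize(I[n][y:y+65,x:x+65,::-1],None,fx=S,fy=S,interpolation=cv2.INTER_CUBIC),alpha=1.5,beta=25)
    for s in(-1,1):
        Q=p+np.array([s*.0425,s*.0017,-.004]); c=(cams[n].proj(Q)[0]+.5-[x,y])*S; cv2.circle(J,tuple(int(v) for v in c),4,(0,0,255),1)
        Q[2]+=.03; c=(cams[n].proj(Q)[0]+.5-[x,y])*S; cv2.circle(J,tuple(int(v) for v in c),4,(0,255,0),1)
    out.append(J)
cv2.imwrite("pics/c7.png",np.hstack(out))
E
```

```text
9.775 [ 0.41236684 -0.30242559  0.01577324] [-0.94509453  0.23028219 -0.01294668] [ 0.198  0.537  0.395  2.111 -0.378  0.561  0.905]
```

View pics/c7.png

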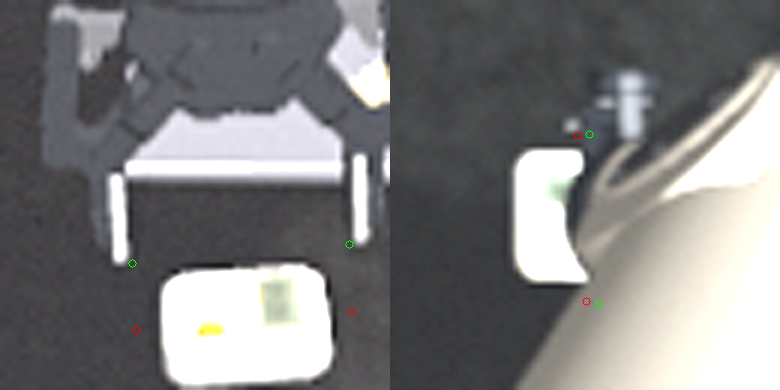

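Emit:
carry_out:
  moves:
    - [[0, 0, 0], [0, 0, 0.3], 8.5]
    - [[0, 0, 0], [0, 0, 0.6], 8.5]
    - [[0, 0, 0], [0, 0, 0.9], 8.5]
    - [[0, 0, 0], [0, 0, 1.2], 8.5]
    - [[0, 0, 0], [0, 0, 1.2], 8.5]

```text
t: 10.4
eef_pos: [0.4122, -0.3023, 0.0035]
tool_rot: [-0.0, 0.693, 0.721, -0.0]
contact_force: [0.6, -0.3, 0.1]
gripper_width: 0.994
```

Emit:
carry_out:
  moves:
    - [[0, 0, 0], [0, 0, 0.3], 8.5]
    - [[0, 0, 0], [0, 0, 0.6], 8.5]
    - [[0, 0, 0], [0, 0, 0.8], 8.5]
    - [[0, 0, 0], [0, 0, 1.0], 8.5]
    - [[0, 0, 0], [0, 0, 1.0], 8.5]

```text
t: 11.02
eef_pos: [0.4123, -0.3023, -0.0064]
tool_rot: [-0.0, 0.693, 0.721, -0.0]
contact_force: [-0.6, -1.1, 1.6]
gripper_width: 0.994
```

```bash
python3 - <<'E'
from h import *
a=bot.read_camera("side"); o=bot.get_obs(); p=o["eef_pos"]; print(o["t"],p,o["contact_force"])
x,y,S=160,205,8
J=cv2.convertScaleAbs(cv2.resize(a[y:y+65,x:x+65,::-1],None,fx=S,fy=S,interpolation=cv2.INTER_CUBIC),alpha=1.5,beta=25)
for dz,c in((-.004,(0,0,255)),(.026,(0,255,0))):
  for s in(-1,1):
    Q=p+np.array([s*.0425,s*.0017,dz]); v=(cams["side"].proj(Q)[0]+.5-[x,y])*S; cv2.circle(J,tuple(int(q) for q in v),4,c,1)
cv2.imwrite("pics/c8.png",J)
E
```

```text
11.075 [ 0.4123448  -0.30237891 -0.00626155] [0.05131595 0.1343601  0.53110897]
```

View pics/c8.png

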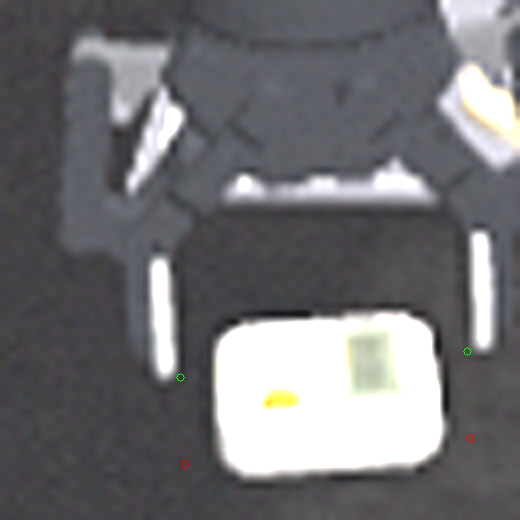

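Emit:
carry_out:
  moves:
    - [[0, 0, 0], [0.1, -0.1, 0.3], 8.5]
    - [[0, 0, 0], [0.1, -0.1, 0.6], 8.5]
    - [[0, 0, 0], [0.1, -0.1, 0.9], 8.5]
    - [[0, 0, 0], [0.1, -0.1, 1.2], 8.5]
    - [[0, 0, 0], [0.1, -0.1, 1.2], 8.5]

```text
t: 11.7
eef_pos: [0.4112, -0.3013, -0.0185]
tool_rot: [-0.0, 0.693, 0.721, -0.0]
contact_force: [0.3, -0.5, 0.5]
gripper_width: 0.996
```

Emit:
carry_out:
  moves:
    - [[0, 0, 0], [0, 0.2, 0], 7.5]
    - [[0, 0, 0], [0, 0.2, 0], 6.0]
    - [[0, 0, 0], [0, 0.2, 0], 5.8]
    - [[0, 0, 0], [0, 0.2, 0], 5.8]
    - [[0, 0, 0], [0, 0.2, 0], 5.8]
  newtons: 30

```text
t: 12.32
eef_pos: [0.4139, -0.3014, -0.0178]
tool_rot: [0.0, 0.693, 0.721, 0.0]
contact_force: [0.9, 0.4, 4.6]
gripper_width: 0.735
```

Emit:
carry_out:
  moves:
    - [[0, 0, 0], [0, 0, -3], 5.8]
    - [[0, 0, 0], [0, 0, -8], 5.8]
    - [[0, 0, 0], [0, 0, -13], 5.8]
    - [[0, 0, 0], [0, 0, -16], 5.8]
    - [[0, 0, 0], [0, 0, -16], 5.8]

```text
t: 12.95
eef_pos: [0.4145, -0.3021, 0.1437]
tool_rot: [0.002, 0.693, 0.721, 0.001]
contact_force: [-0.1, -0.5, -0.7]
gripper_width: 0.732
```

```bash
python3 - <<'E'
from h import *
bot.read_camera("side");o=bot.get_obs(); p=o["eef_pos"]; print(o["t"],p,o["contact_force"],o["gripper_width"])
print(go((.6194,-.1246,.14),-.15))
t=sil("timer_center","side",cams["side"].proj(p)[0]); print(t and (t["score"],t["location"]), cams["side"].proj(p+[0,0,.027]))
E
```

```text
13.0 [ 0.41356606 -0.30132638  0.14213188] [-0.01213944  0.44115999 -0.23309577] 0.7340514982413903
([0.1, 0.0, 10.9], [16.84, 21.27, 0.24])
(0.76, [199.3, 192.9]) [[198.02405573 191.89807066]]
```

Emit:
carry_out:
  moves:
    - [[0, 0, 2], [3.4, 4.3, 0], 5.8]
    - [[0, 0, 5], [6.8, 8.6, 0], 5.8]
    - [[0, 0, 8], [10.2, 13, 0], 5.8]
    - [[0, 0, 10.9], [13.6, 17.2, 0], 5.8]
    - [[0, 0, 10.9], [16.84, 21.27, 0], 5.8]

```text
t: 13.68
eef_pos: [0.6193, -0.123, 0.1394]
tool_rot: [-0.001, 0.758, 0.652, -0.001]
contact_force: [0.7, -1.2, -0.1]
gripper_width: 0.735
```

Emit:
carry_out:
  moves:
    - [[0, 0, 0], [0, 0, 3], 5.8]
    - [[0, 0, 0], [0, 0, 5], 5.8]
    - [[0, 0, 0], [0, 0, 6], 5.8]
    - [[0, 0, 0], [0, 0, 6], 5.8]

```text
t: 14.18
eef_pos: [0.6181, -0.1256, 0.0809]
tool_rot: [-0.001, 0.759, 0.651, -0.001]
contact_force: [-0.0, -0.6, -0.7]
gripper_width: 0.737
```

```bash
python3 - <<'E'
from h import *
bot.read_camera("side");o=bot.get_obs(); p=o["eef_pos"]; print(o["t"],p,o["contact_force"],o["gripper_width"])
print(go((.6194,-.1240,.06),-.15))
E
```

```text
14.225 [ 0.61889738 -0.12557881  0.08188594] [ 0.5126829  -0.00321532 -0.97048549] 0.7328690249096401
([-0.0, 0.0, -0.1], [0.16, 0.03, 2.19])
```

Emit:
carry_out:
  moves:
    - [[0, 0, 0], [0.1, 0, 1], 5.8]
    - [[0, 0, 0], [0.1, 0, 1.7], 5.8]
    - [[0, 0, 0], [0.1, 0, 2.0], 5.8]
    - [[0, 0, 0], [0.1, 0, 2.15], 5.8]
    - [[0, 0, 0], [0.1, 0, 2.15], 5.8]

```text
t: 14.85
eef_pos: [0.6195, -0.1237, 0.0604]
tool_rot: [0.0, 0.758, 0.652, 0.0]
contact_force: [0.5, -0.4, -0.6]
gripper_width: 0.735
```

Emit:
carry_out:
  moves:
    - [[0, 0, 0], [0, 0, 0.1], 5.8]
    - [[0, 0, 0], [0, 0, 0.1], 5.8]

```text
t: 15.1
eef_pos: [0.6197, -0.1237, 0.0602]
tool_rot: [0.0, 0.758, 0.652, 0.0]
contact_force: [-2.5, 1.2, 7.0]
gripper_width: 0.731
```

Emit:
carry_out:
  moves:
    - [[0, 0, 0], [0, 0, 0], 7.5]
    - [[0, 0, 0], [0, 0, 0], 8.5]
    - [[0, 0, 0], [0, 0, 0], 8.5]
    - [[0, 0, 0], [0, 0, -4], 8.5]
    - [[0, 0, 0], [0, 0, -9], 8.5]

```text
t: 15.72
eef_pos: [0.6184, -0.1234, 0.1491]
tool_rot: [-0.001, 0.758, 0.652, -0.001]
contact_force: [0.3, 0.5, -0.1]
gripper_width: 0.995
```

```bash
python3 - <<'E'
from h import *
C=cams["top"]
print("cap",C.at((322,125),.17),"bottom edge",C.at((319,147),0.01))
o=bot.get_obs(); print(o["t"],o["eef_pos"],o["contact_force"],o["gripper_width"],o["q"].round(2))
print(go((.6131,-.3077,.10),-.241))
b=bot.read_camera("side"); g=b.astype(int)
# forceps in side: crop c5 (370,245)/3+(160,170)
m=g[228:275,276:292].max(2)>85; ys,xs=np.nonzero(m); print(len(xs)); r=cv2.minAreaRect(np.c_[xs+276,ys+228].astype(np.float32)); print(r,[cams["side"].at(p,.005).round(3) for p in cv2.boxPoints(r)])
E
```

```text
cap [ 0.71911402 -0.23512306  0.17      ] bottom edge [ 0.69334281 -0.25040514  0.01      ]
15.725 [ 0.61840155 -0.12339944  0.14913767] [ 0.25495296  0.53959684 -0.05245822] 0.9954801872486483 [-0.27  0.51  0.51  1.75 -0.3   0.95  0.21]
([-0.2, 0.0, 5.2], [-18.3, 2.26, 4.92])
146
((282.0, 251.0), (46.0, 12.0), 90.0) [array([ 0.617, -0.188,  0.005]), array([ 0.649, -0.192,  0.005]), array([ 0.602, -0.41 ,  0.005]), array([ 0.576, -0.406,  0.005])]
```

Emit:
carry_out:
  moves:
    - [[0, 0, 2], [-5, 0.6, 0], 5.0]
    - [[0, 0, 4], [-10, 1.2, 0], 5.0]
    - [[0, 0, 5.2], [-15, 1.8, 0], 5.0]
    - [[0, 0, 5.2], [-18.3, 2.2, 0], 5.0]
    - [[0, 0, 5.2], [-18.3, 2.2, 4.9], 5.0]

```text
t: 16.4
eef_pos: [0.6152, -0.3146, 0.1038]
tool_rot: [0.005, 0.789, 0.615, 0.001]
contact_force: [0.2, 0.7, -1.1]
gripper_width: 0.587
```

Emit:
carry_out:
  moves:
    - [[0, 0, 0], [0, 0, 4], 5.0]
    - [[0, 0, 0], [0, 0, 7], 5.0]
    - [[0, 0, 0], [0, 0, 7], 5.0]
    - [[0, 0, 0], [0, 0, 7], 5.0]

```text
t: 16.9
eef_pos: [0.6143, -0.3086, 0.0315]
tool_rot: [0.001, 0.787, 0.617, 0.0]
contact_force: [0.3, 0.1, 0.6]
gripper_width: 0.586
```

```bash
python3 - <<'E'
from h import *
I={n:bot.read_camera(n) for n in cams}
o=bot.get_obs(); p=o["eef_pos"]; print(o["t"],p,o["contact_force"],o["gripper_width"]); print(go((.6131,-.3077,-.01),-.241))
S=4;out=[]
for n,(x,y) in dict(side=(235,180),top=(265,110)).items():
    J=cv2.convertScaleAbs(cv2.resize(I[n][y:y+100,x:x+95,::-1],None,fx=S,fy=S,interpolation=cv2.INTER_CUBIC),alpha=1.3,beta=15)
    for Q,c in((place(box(.018,.13,.01),.6131,-.3077,-.241,0),(0,0,255)),(place(box(.066,.066,.02),.6195,-.124,-.15,.078),(0,255,0))):
        h=cv2.convexHull(np.round((cams[n].proj(Q)+.5-[x,y])*S).astype(np.int32)); cv2.polylines(J,[h],True,c,1)
    out.append(J)
cv2.imwrite("pics/c9.png",np.hstack(out))
E
```

```text
17.0 [ 0.61479385 -0.30863608  0.03217964] [-0.11672351  0.70368975 -1.02181064] 0.5863489927626314
([0.2, 0.0, -0.0], [0.05, -0.2, 4.22])
```

View pics/c9.png

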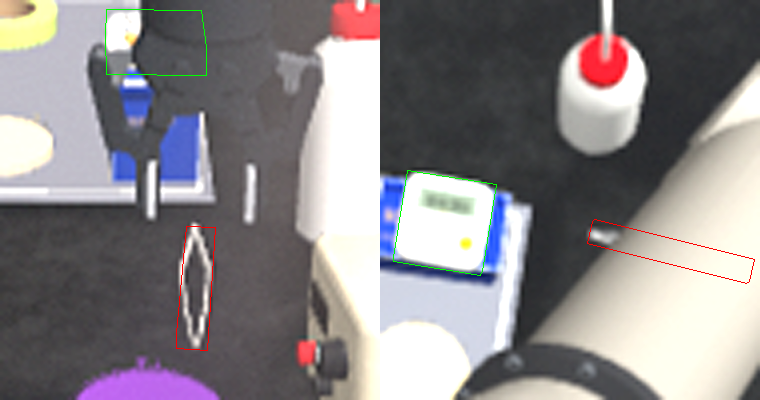

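```bash
python3 - <<'E'
from h import *
a,b=[cams["side"].at(q,.005) for q in((283.4,236.2),(283.5,266.6))]; print(a,b,np.arcsin((a-b)[0]/.13))
a,b=[cams["side"].at(q,.0) for q in((208.6,294.5),)*2]
g=np.load if 0 else cv2.imread("pics/top0.png").astype(int)
m=g[160:184,312:364].max(2)>60; ys,xs=np.nonzero(m); xs=xs+312; ys=ys+160
W=np.array([cams["top"].at(q,.005)[:2] for q in zip(xs,ys)]); e,v=np.linalg.eigh(np.cov(W.T)); d=v[:,1]; t=(W-W.mean(0))@d
print(len(W),"pca dir",np.arctan2(*d[::-1]),"mid",W.mean(0)+d*(t.max()+t.min())/2,np.ptp(t))
E
```

```text
[ 0.62751266 -0.23515694  0.005     ] [ 0.59868275 -0.37830541  0.005     ] 0.2236277274741824
158 pca dir 1.3672725373141923 mid [ 0.61357936 -0.30742901] 0.1299732397935413
```

Emit:
carry_out:
  moves:
    - [[0, 0, -1.8], [0, -0.15, 1.5], 5.0]
    - [[0, 0, -1.8], [0, -0.15, 2.8], 5.0]
    - [[0, 0, -1.8], [0, -0.15, 3.6], 5.0]
    - [[0, 0, -1.8], [0, -0.15, 3.9], 5.0]
    - [[0, 0, -1.8], [0, -0.15, 4.1], 5.0]

```text
t: 17.62
eef_pos: [0.6123, -0.3077, -0.0109]
tool_rot: [0.0, 0.777, 0.629, -0.0]
contact_force: [0.4, -0.1, 0.3]
gripper_width: 0.589
```

Emit:
carry_out:
  moves:
    - [[0, 0, 0], [0, 0, 0], 3.5]
    - [[0, 0, 0], [0, 0, 0], 2.5]
    - [[0, 0, 0], [0, 0, 0], 1.2]
    - [[0, 0, 0], [0, 0, 0], 0.8]
    - [[0, 0, 0], [0, 0, 0], 0.8]
  newtons: 40

```text
t: 18.25
eef_pos: [0.6126, -0.3077, -0.0102]
tool_rot: [0.0, 0.777, 0.629, 0.0]
contact_force: [-0.1, 0.2, 4.9]
gripper_width: 0.173
```

Emit:
carry_out:
  moves:
    - [[0, 0, 0], [0, 0, -2], 0.8]
    - [[0, 0, 0], [0, 0, -6], 0.8]
    - [[0, 0, 0], [0, 0, -11], 0.8]
    - [[0, 0, 0], [0, 0, -16], 0.8]
    - [[0, 0, 0], [0, 0, -17], 0.8]

```text
t: 18.88
eef_pos: [0.614, -0.3092, 0.1646]
tool_rot: [0.003, 0.778, 0.629, 0.002]
contact_force: [-0.3, 0.0, -0.5]
gripper_width: 0.17
```

```bash
python3 - <<'E'
from h import *
I=bot.read_camera("side");o=bot.get_obs(); p=o["eef_pos"]; print(o["t"],p,o["contact_force"],o["gripper_width"],o["q"].round(2)); print(go((.5263,.0015,.16),-.15-np.pi/2))
m=I[228:275,276:292].max(2)>85; print("left on table px",m.sum())
t=sil("forceps_center","side",cams["side"].proj(p+[0,0,.015])[0]); print(t and (t["score"],t["location"]),cams["side"].proj(p+[0,0,.015]))
E
```

```text
18.925 [ 0.61358927 -0.30864061  0.16373557] [ 0.64098046 -1.17741953 -0.05541778] 0.17295400679763462 [ 0.01  0.59  0.54  1.61 -0.34  1.03  0.44]
([0.3, -0.2, 86.5], [28.51, -15.02, 0.27])
left on table px 52
(0.63, [284.7, 176.3]) [[285.88100578 184.60767017]]
```

Emit:
carry_out:
  moves:
    - [[0, 0, 0], [5, -2.6, 0], 0.8]
    - [[0, 0, 0], [10.3, -5.4, 0], 0.8]
    - [[0, 0, 0], [15.6, -8.2, 0], 0.8]
    - [[0, 0, 0], [20.8, -11, 0], 0.8]
    - [[0, 0, 0], [26, -13.7, 0], 0.8]

```text
t: 19.6
eef_pos: [0.5304, -0.0227, 0.1579]
tool_rot: [-0.001, 0.777, 0.629, -0.001]
contact_force: [1.2, 0.6, -0.2]
gripper_width: 0.174
```

Emit:
carry_out:
  moves:
    - [[0, 0, 9], [2.5, -1.3, 0], 0.8]
    - [[0, 0, 18], [2.5, -1.3, 0], 0.8]
    - [[0, 0, 27], [2.5, -1.3, 0], 0.8]
    - [[0, 0, 36], [2.5, -1.3, 0], 0.8]
    - [[0, 0, 43.2], [2.5, -1.3, 0], 0.8]

```text
t: 20.23
eef_pos: [0.5235, 0.0025, 0.1579]
tool_rot: [-0.0, 0.955, 0.297, -0.002]
contact_force: [1.0, -1.1, -0.0]
gripper_width: 0.166
```

Emit:
carry_out:
  moves:
    - [[0, 0, 9], [0, 0, 3], 0.8]
    - [[0, 0, 18], [0, 0, 6], 0.8]
    - [[0, 0, 27], [0, 0, 8], 0.8]
    - [[0, 0, 36], [0, 0, 8], 0.8]
    - [[0, 0, 43.3], [0, 0, 8], 0.8]

```text
t: 20.85
eef_pos: [0.5232, 0.0022, 0.0777]
tool_rot: [0.001, 0.997, -0.077, -0.002]
contact_force: [0.5, -0.3, -0.3]
gripper_width: 0.165
```

```bash
python3 - <<'E'
from h import *
I={n:bot.read_camera(n) for n in cams};bot.read_camera("side");bot.read_camera("side");o=bot.get_obs(); p=o["eef_pos"]; print(o["t"],p,o["contact_force"],o["gripper_width"],o["q"].round(2)); print(go((.5263,.0015,-.006),-.15-np.pi/2))
S=4;out=[]
for n,(x,y) in dict(side=(190,140),top=(190,140)).items():
    J=cv2.convertScaleAbs(cv2.resize(I[n][y:y+100,x:x+95,::-1],None,fx=S,fy=S,interpolation=cv2.INTER_CUBIC),alpha=1.1,beta=0)
    Q=place(box(.13,.018,.01),p[0],p[1],-.15,p[2]+.011); h=cv2.convexHull(np.round((cams[n].proj(Q)+.5-[x,y])*S).astype(np.int32)); cv2.polylines(J,[h],True,(0,0,255),1)
    out.append(J)
cv2.imwrite("pics/c10.png",np.hstack(out))
E
```

```text
21.05 [0.52404813 0.00243577 0.0784888 ] [0.34192595 0.60213585 0.12281433] 0.1715231313382709 [-0.75  0.55  0.82  2.07 -0.57  0.77 -1.29]
([0.1, 0.1, 0.2], [0.25, 0.05, 8.45])
```

View pics/c10.png

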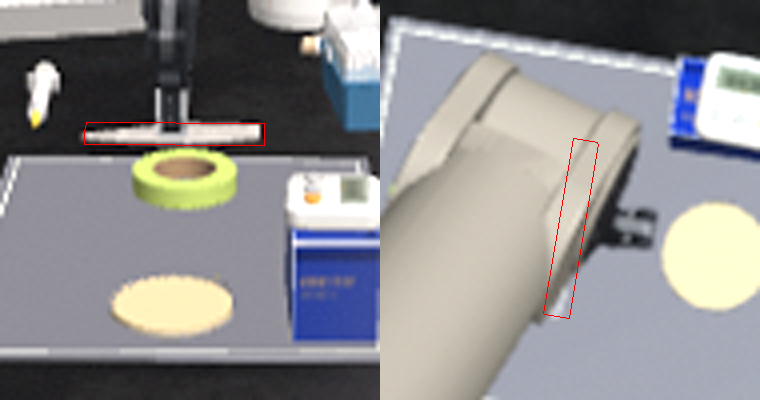

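Emit:
carry_out:
  moves:
    - [[0, 0, 0.2], [0.2, 0.05, 3.5], 0.8]
    - [[0, 0, 0.2], [0.2, 0.05, 6.5], 0.8]
    - [[0, 0, 0.2], [0.2, 0.05, 8], 0.8]
    - [[0, 0, 0.2], [0.2, 0.05, 8.3], 0.8]
    - [[0, 0, 0.2], [0.2, 0.05, 8.4], 0.8]

```text
t: 21.68
eef_pos: [0.5274, 0.0016, -0.0041]
tool_rot: [-0.0, 0.997, -0.076, 0.0]
contact_force: [0.2, 0.6, -0.9]
gripper_width: 0.164
```

Emit:
carry_out:
  moves:
    - [[0, 0, 0], [0, 0, 0], 0.8]
    - [[0, 0, 0], [0, 0, 0], 0.8]

```text
t: 21.92
eef_pos: [0.5273, 0.0018, -0.0041]
tool_rot: [-0.0, 0.997, -0.076, 0.001]
contact_force: [0.5, 0.5, -1.0]
gripper_width: 0.17
```

```bash
python3 - <<'E'
from h import *
o=bot.get_obs(); print(o["t"],o["eef_pos"],o["contact_force"]); print(go((.5263,.0015,-.007),-.15-np.pi/2))
E
```

```text
21.925 [ 0.52733945  0.00178675 -0.00408127] [ 0.45084157  0.52630204 -0.95987185]
([-0.0, -0.1, -0.1], [-0.1, 0.04, 0.29])
```

Emit:
carry_out:
  moves:
    - [[0, 0, 0], [-0.1, 0, 0.2], 0.8]
    - [[0, 0, 0], [-0.1, 0, 0.35], 0.8]
    - [[0, 0, 0], [-0.1, 0, 0.35], 0.8]

```text
t: 22.3
eef_pos: [0.5259, 0.0019, -0.0074]
tool_rot: [-0.001, 0.997, -0.076, -0.0]
contact_force: [-3.3, 1.4, 11.4]
gripper_width: 0.17
```

Emit:
carry_out:
  moves:
    - [[0, 0, 0], [0, 0, 0], 2.5]
    - [[0, 0, 0], [0, 0, 0], 4.5]
    - [[0, 0, 0], [0, 0, -1], 4.5]
    - [[0, 0, 0], [0, 0, -6], 4.5]
    - [[0, 0, 0], [0, 0, -12], 4.5]

```text
t: 22.92
eef_pos: [0.525, 0.0016, 0.1129]
tool_rot: [0.001, 0.997, -0.076, -0.001]
contact_force: [1.2, 0.9, -0.7]
gripper_width: 0.53
```

```bash
python3 - <<'E'
from h import *
g=cv2.imread("pics/top0.png").astype(int)
m=g[212:238,106:166].max(2)>90; ys,xs=np.nonzero(m); xs+=106; ys+=212
W=np.array([cams["top"].at(q,.010)[:2] for q in zip(xs,ys)]); c0=W.mean(0); e,v=np.linalg.eigh(np.cov(W.T)); d=v[:,1]*np.sign(v[1,1]); t=(W-c0)@d
print(len(W),"dir",np.arctan2(*d[::-1]),"mid",c0+d*(t.max()+t.min())/2,np.ptp(t))
n=np.array([-d[1],d[0]])
for a in np.arange(-.06,.07,.01):
    s=abs(t-(t.max()+t.min())/2-a)<.006
    if s.any(): print(a.round(2),((W[s]-c0)@n).mean().round(4),np.ptp((W[s]-c0)@n).round(4))
print(go((.44,.326,.11),np.arctan2(*d[::-1])-np.pi/2)); o=bot.get_obs(); print(o["t"],o["eef_pos"],o["q"].round(2))
E
```

```text
239 dir 1.4575917811295231 mid [0.438481  0.3274557] 0.13400697286532529
-0.06 -0.0009 0.0073
-0.05 -0.0004 0.0096
-0.04 0.0001 0.0162
-0.03 0.0006 0.0166
-0.02 -0.0005 0.0185
-0.01 -0.0 0.017
0.0 0.0004 0.0181
0.01 -0.0003 0.017
0.02 0.0011 0.017
0.03 -0.0 0.022
0.04 -0.0002 0.0286
0.05 -0.0001 0.0135
0.06 -0.0006 0.0162
([0.1, 0.0, 87.7], [-13.34, -30.77, 0.28])
22.925 [0.52502827 0.00159833 0.11293207] [-0.8   0.5   0.88  2.05 -0.52  0.83 -1.34]
```

Emit:
carry_out:
  moves:
    - [[0, 0, 0], [-2.4, -5.4, 0], 5]
    - [[0, 0, 0], [-4.8, -10.9, 0], 5]
    - [[0, 0, 0], [-7.2, -16.4, 0], 5]
    - [[0, 0, 0], [-9.6, -21.9, 0], 5]
    - [[0, 0, 0], [-12, -27.4, 0], 5]

```text
t: 23.55
eef_pos: [0.4482, 0.2928, 0.1125]
tool_rot: [-0.0, 0.997, -0.076, 0.0]
contact_force: [1.7, 0.2, 1.5]
gripper_width: 0.588
```

Emit:
carry_out:
  moves:
    - [[0, 0, -9], [-1.5, -3.5, 0], 5]
    - [[0, 0, -18], [-1.5, -3.5, 0], 5]
    - [[0, 0, -27], [-1.5, -3.5, 0], 5]
    - [[0, 0, -36], [-1.5, -3.5, 0], 5]
    - [[0, 0, -46], [-1.5, -3.5, 0], 5]

```text
t: 24.18
eef_pos: [0.4394, 0.3275, 0.1123]
tool_rot: [0.0, 0.947, 0.322, 0.0]
contact_force: [-0.3, -0.4, -0.6]
gripper_width: 0.589
```

Emit:
carry_out:
  moves:
    - [[0, 0, -9], [0, 0, 2], 5]
    - [[0, 0, -18], [0, 0, 4], 5]
    - [[0, 0, -27], [0, 0, 6], 5]
    - [[0, 0, -36], [0, 0, 8], 5]
    - [[0, 0, -46.3], [0, 0, 8], 5]

```text
t: 24.8
eef_pos: [0.4386, 0.3268, 0.0308]
tool_rot: [0.0, 0.744, 0.668, -0.001]
contact_force: [-0.2, 0.4, -0.0]
gripper_width: 0.585
```

```bash
python3 - <<'E'
from h import *
I={n:bot.read_camera(n) for n in cams};[bot.read_camera("side") for _ in range(2)];o=bot.get_obs(); p=o["eef_pos"]; print(o["t"],p,o["contact_force"],o["gripper_width"],o["q"].round(2)); print(go((.4385,.3275,-.0085),-.113))
S=4;out=[]
for n,(x,y) in dict(side=(165,110),top=(95,165)).items():
    J=cv2.convertScaleAbs(cv2.resize(I[n][y:y+95,x:x+95,::-1],None,fx=S,fy=S,interpolation=cv2.INTER_CUBIC),alpha=1.1,beta=0)
    for Q in(place(box(.017,.128,.018),.4385,.3275,-.113,0),place(box(.05,.022,.01),p[0],p[1],-.113,p[2]+.02),place(box(.13,.018,.01),.526,.0016,-.15,.003)):
        h=cv2.convexHull(np.round((cams[n].proj(Q)+.5-[x,y])*S).astype(np.int32)); cv2.polylines(J,[h],True,(0,0,255),1)
    out.append(J)
cv2.imwrite("pics/c11.png",np.hstack(out))
E
```

```text
25.0 [0.43972049 0.32767537 0.03228936] [-0.31034053  0.50574767 -0.31594626] 0.5861857112786518 [-1.05  0.55  0.37  2.02 -0.33  0.63 -0.57]
([0.0, -0.0, -0.2], [-0.03, -0.12, 4.08])
```

View pics/c11.png

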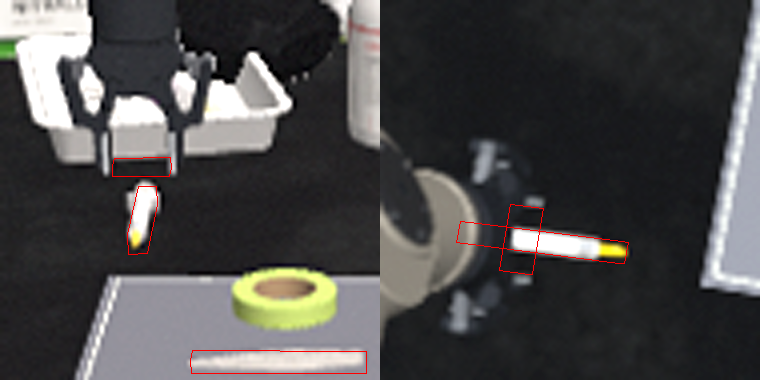

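Emit:
carry_out:
  moves:
    - [[0, 0, 0], [0, -0.1, 1.5], 5]
    - [[0, 0, 0], [0, -0.1, 2.8], 5]
    - [[0, 0, 0], [0, -0.1, 3.6], 5]
    - [[0, 0, 0], [0, -0.1, 4.0], 5]
    - [[0, 0, 0], [0, -0.1, 4.0], 5]

```text
t: 25.62
eef_pos: [0.4383, 0.3277, -0.0085]
tool_rot: [0.0, 0.746, 0.666, -0.0]
contact_force: [0.8, -0.3, 0.4]
gripper_width: 0.588
```

Emit:
carry_out:
  moves:
    - [[0, 0, 0], [0, 0, 0], 3.5]
    - [[0, 0, 0], [0, 0, 0], 2.5]
    - [[0, 0, 0], [0, 0, 0], 1.2]
    - [[0, 0, 0], [0, 0, 0], 0.8]
    - [[0, 0, 0], [0, 0, 0], 0.8]
  newtons: 40

```text
t: 26.25
eef_pos: [0.4385, 0.328, -0.0079]
tool_rot: [-0.0, 0.746, 0.666, 0.0]
contact_force: [-0.8, -1.1, 4.9]
gripper_width: 0.171
```

Emit:
carry_out:
  moves:
    - [[0, 0, 0], [0, 0, -2], 0.8]
    - [[0, 0, 0], [0, 0, -6], 0.8]
    - [[0, 0, 0], [0, 0, -11], 0.8]
    - [[0, 0, 0], [0, 0, -11], 0.8]

```text
t: 26.75
eef_pos: [0.4405, 0.3295, 0.1051]
tool_rot: [-0.0, 0.746, 0.666, 0.003]
contact_force: [0.3, 0.1, -0.1]
gripper_width: 0.175
```

```bash
python3 - <<'E'
from h import *
bot.read_camera("side"); o=bot.get_obs(); p=o["eef_pos"]; print(o["t"],p,o["contact_force"],o["gripper_width"],o["q"].round(2)); print(go((.4531,.1249,.10),-.15))
t=sil("roll","side",cams["side"].proj([.542,.1115,.01])[0]); print(t["location"])
t=sil("syringe_center","side",cams["side"].proj(p+[0,0,.02])[0]); print(t and t["location"],cams["side"].proj(p+[0,0,.02]))
E
```

```text
26.8 [0.43909398 0.32870257 0.10307498] [-0.34622235 -0.33918453 -0.22581281] 0.1714177533017645 [-1.1   0.44  0.44  1.99 -0.26  0.77 -0.62]
([0.1, -0.2, 2.2], [-20.1, 3.67, 0.26])
[238.0, 185.9]
[200.9, 131.6] [[198.92085371 133.15707036]]
```

Emit:
carry_out:
  moves:
    - [[0, 0, 1], [-5, 0.9, 0], 0.8]
    - [[0, 0, 2.2], [-10, 1.8, 0], 0.8]
    - [[0, 0, 2.2], [-15, 2.7, 0], 0.8]
    - [[0, 0, 2.2], [-20.1, 3.7, 0], 0.8]
    - [[0, 0, 2.2], [-20.1, 3.7, 4], 0.8]

```text
t: 27.52
eef_pos: [0.454, 0.1201, 0.0622]
tool_rot: [0.001, 0.761, 0.649, 0.001]
contact_force: [0.1, 0.9, -0.2]
gripper_width: 0.175
```

Emit:
carry_out:
  moves:
    - [[0, 0, 0], [0, 0, 2], 0.8]
    - [[0, 0, 0], [0, 0, 4], 0.8]
    - [[0, 0, 0], [0, 0, 4.5], 0.8]
    - [[0, 0, 0], [0, 0, 4.5], 0.8]
    - [[0, 0, 0], [0, 0, 4.5], 0.8]

```text
t: 28.15
eef_pos: [0.4529, 0.1241, 0.0172]
tool_rot: [0.0, 0.758, 0.652, 0.0]
contact_force: [0.8, -0.2, -0.1]
gripper_width: 0.171
```

```bash
python3 - <<'E'
from h import *
bot.read_camera("side"); o=bot.get_obs(); p=o["eef_pos"]; print(o["t"],p,o["contact_force"],o["gripper_width"]); print(go((.4534,.1244,-.005),-.15))
E
```

```text
28.2 [0.45298586 0.12417058 0.01732965] [ 0.28673246 -0.06950041  0.41106831] 0.1778260033822435
([0.0, -0.0, -0.0], [0.03, 0.04, 2.23])
```

Emit:
carry_out:
  moves:
    - [[0, 0, 0], [0, 0.05, 1.2], 0.8]
    - [[0, 0, 0], [0, 0.05, 1.9], 0.8]
    - [[0, 0, 0], [0, 0.05, 2.1], 0.8]
    - [[0, 0, 0], [0, 0.05, 2.25], 0.8]
    - [[0, 0, 0], [0, 0.05, 2.25], 0.8]

```text
t: 28.82
eef_pos: [0.4527, 0.1238, -0.0051]
tool_rot: [-0.001, 0.758, 0.652, -0.0]
contact_force: [-4.1, -0.7, 12.7]
gripper_width: 0.174
```

On the mat. Release, rise, retreat out of the cameras' view.

Emit:
carry_out:
  moves:
    - [[0, 0, 0], [0, 0, 0], 2.5]
    - [[0, 0, 0], [0, 0, 0], 3.8]
    - [[0, 0, 0], [0, 0, 0], 3.8]
    - [[0, 0, 0], [0, 0, -5], 3.8]
    - [[0, 0, 0], [0, 0, -11], 3.8]

```text
t: 29.45
eef_pos: [0.4522, 0.1234, 0.1047]
tool_rot: [-0.0, 0.758, 0.652, -0.002]
contact_force: [1.2, 1.0, 0.3]
gripper_width: 0.45
```

Emit:
carry_out:
  moves:
    - [[0, 0, 0], [5, -1, -3], 3.8]
    - [[0, 0, 0], [10, -1, -6], 3.8]
    - [[0, 0, 0], [15, -1, -6], 3.8]
    - [[0, 0, 0], [20, -1, -6], 3.8]
    - [[0, 0, 0], [25, -1, -6], 3.8]

```text
t: 30.08
eef_pos: [0.4807, 0.3742, 0.1642]
tool_rot: [-0.0, 0.758, 0.652, -0.0]
contact_force: [0.5, 0.4, 0.0]
gripper_width: 0.442
```

Emit:
carry_out:
  moves:
    - [[0, 0, 0], [6, 0, 0], 3.8]
    - [[0, 0, 0], [10, 0, 0], 3.8]
    - [[0, 0, 0], [10, 0, 0], 3.8]

```text
t: 30.45
eef_pos: [0.4942, 0.4754, 0.1631]
tool_rot: [-0.0, 0.757, 0.654, -0.0]
contact_force: [-0.1, -0.3, -0.1]
gripper_width: 0.449
```

```bash
python3 - <<'E'
from h import *
I={n:bot.read_camera(n) for n in cams}; o=bot.get_obs(); print(o["t"],o["eef_pos"])
T=[(box(.06,.1,.075),.6194,-.1246,-.15,.003),(box(.066,.066,.02),.6194,-.1246,-.15,.078),(box(.13,.018,.01),.5263,.0015,-.15,.003),(box(.017,.128,.018),.4534,.1244,-.15,.003),(cyl(.09,.013),.5106,-.1082,0,.003),(cyl(.083,.018),.5424,.111,0,.003),(box(.3,.36,.003),.5263,.0012,-.15,0)]
out=[]
for n,(x,y,w,h,S) in dict(top=(165,130,160,130,3),side=(180,140,130,130,3)).items():
    J=cv2.resize(I[n][y:y+h,x:x+w,::-1],None,fx=S,fy=S,interpolation=cv2.INTER_CUBIC)
    for M,a,b,th,z in T:
        q=cv2.convexHull(np.round((cams[n].proj(place(M,a,b,th,z))+.5-[x,y])*S*8).astype(np.int32)); cv2.polylines(J,[q],True,(0,0,255),1,shift=3)
    out.append(J[:390])
F=np.hstack(out); cv2.imwrite("pics/c12.png",cv2.resize(F,None,fx=.9,fy=.9,interpolation=cv2.INTER_AREA))
E
```

```text
30.55 [0.49561195 0.4706834  0.16359669]
```

View pics/c12.png

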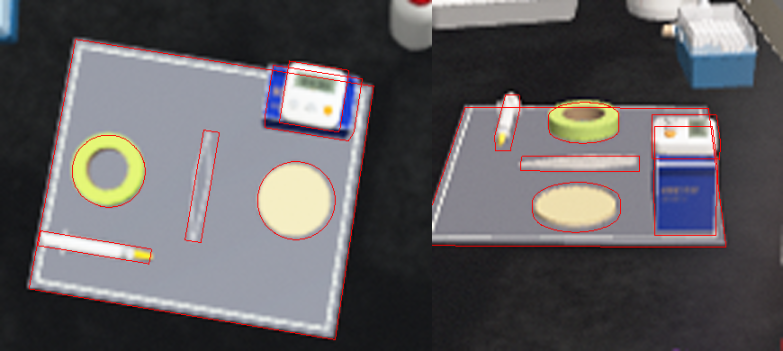

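```bash
python3 - <<'E'
from h import *
I=bot.read_camera("top"); g=I.astype(int); C=cams["top"]
c=C.proj([.62,-.124,.05])[0].astype(int); x,y=c-[28,26]; s=g[y:y+52,x:x+56]
blue=(s[:,:,2]>s[:,:,0]+40); white=(s.min(2)>140)
full=lambda m:(lambda z:(z.__setitem__((slice(y,y+52),slice(x,x+56)),m),z)[1])(np.zeros((384,512)))
t=sil("timer_center","top",c); print("timer net",t["location"],fit(box(.066,.066,.02),.078,{"top":t["region"]},[.62,-.124,-.15]))
ca=sil("carton_center","top",c); R_=(ca["region"]|t["region"]|(full(blue)>0))
# carton + timer union fit for carton
def cost(p): return np.abs(np.maximum(mask(C,place(box(.06,.1,.075),*p,.003)),t["region"])-R_).sum()/R_.sum()
r=minimize(cost,[.62,-.124,-.15],method="Nelder-Mead",options=dict(initial_simplex=[[.62,-.124,-.15],[.63,-.124,-.15],[.62,-.114,-.15],[.62,-.124,-.05]])); print("carton",r.x,r.fun)
ys,xs=np.nonzero(full(blue)); print("blue cols",xs.min(),xs.max(),"pred",C.proj(place(box(.06,.1,.075),.6194,-.1241,-.15,.003))[:,0].round(1))
d=sil("dish","top",C.proj([.5106,-.108,.01])[0]); print("dish",fit(cyl(.09,.013),.003,{"top":d["region"]},[.5106,-.1082,0])[0][:2])
E
```

```text
timer net [279.4, 163.0] (array([ 0.61848717, -0.12586131, -0.1512629 ]), np.float64(0.20309786014862566))
carton [ 0.62022449 -0.12253669 -0.13080084] 0.05716274269805842
blue cols 262 297 pred [293.3 295.3 262.2 262.2 296.1 298.3 265.2 265.4]
dish [ 0.51064601 -0.10958146]
```

Everything is within about 3 mm of its target, so I'm handing in.

```bash
python3 -c "
from station import bot
print(bot.hand_in())"
```

```text
the job is handed in; nothing more can be done
None
```

I set out the sampling place in the order asked and handed it in at about 31 s, with the gripper open and clear of everything. The hand-in gave no verdict.

**Placed:**
- The carton stands upright behind the dish.
- The timer lies face up on the carton's top.
- The forceps lie front to back at the mat's centre.
- The syringe lies along the mat's long edges in front of the roll.

**Last checks (camera fits):**
- **Carton:** about 2 mm from its target. Its fitted angle is about 0.02 rad off the mat's, which is within the fit's noise.
- **Timer:** its fitted position is within about 4 mm of the carton's middle. That fit was poor, because the mask was rough.
- **Forceps and syringe:** these line up with their target outlines in both cameras, by eye only.
- **Dish:** about 1 mm from its first estimate. The roll lines up with its outline by eye. I never touched the squeeze bottle or the tip box, but did not measure them again.

**Checks that disagreed:**
- **Fingertip height:** in the side pictures the fingertips stood about 3 cm higher than the stated tool geometry gives. I found the low grasp heights by stepping down gently. The carton was gripped only near its top edge, but it held.
- **Side camera:** its fits gave y values about 1 cm too large for the carton and dish. I went by the top camera and the arm's own readings.

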